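Rock a stuck locating block out of its nest

ROBOT

A 6-joint arm with a two-finger parallel gripper is mounted at the origin on a cart in front of the work surface, level with it; the furniture and walls round the work are solid. World frame = base frame: x ahead of the robot, y to its left, z up, the work surface at z = 0. Lengths are in mm, angles in rad, forces in N, time in s.
With the tool pointing down it reaches from about 350 to 1000 mm from the base axis. Payload 7.1 kg.
Tool frame: the origin (TCP) lies at the very end of the fingers, on their centre line; the grasp point (between the pads) lies 19 mm behind it; z points along the fingers, y is the direction in which the jaws open and shut (so a half turn about z gives the same grasp; the last joint's range is limited). The gripper opens to 85 mm and grips with 20 to 120 N. Pads are 22 mm wide; open, the fingers measure 114 mm over their backs; the gripper's body (76 mm by 85 mm) begins 54 mm behind the grasp point. The pads swing forward as they close: fully open they stand 13 mm farther back than shut.
Start: joints at [-1.165, 0.423, 1.63, -0, 1.089, -0.019], TCP at [257.602, -569.426, 231.319] pointing down, gripper open.
Joint ranges: [-3, 3], [-0.9, 2.11], [0.09, 2.58], [-1.31, 4.45], [0.11, 2.69], [-2.54, 2.54]. Speed limits (rad/s): [2.39, 2.39, 3.01, 3.14, 3.14, 3.14].

INTERFACE

Orientations are given as a rotation vector (axis times angle).
In Python, from workcell import bot gives the robot as it stands.
- The arm moves only by the tool step_arm, never from a script. Its argument "steps" is a list of rows, each a list of 7 numbers: the shift along the tool's x, y, z in m, then the turn, a rotation vector about the tool's x, y, z in degrees, then the closure, from 0 (fully open) to 1 (shut). In form: [[x, y, z, wx, wy, wz, fingers], ...]. A call has 1 to 8 rows; each row is the pose to reach, as a shift and turn from the pose commanded when the call began, along the tool's axes at that moment; what a row does not reach only later rows make up. A row lasts 1/8 s, in which the tool goes at most 62.5 mm and 10.7 degrees, less where a joint would pass 70% of its speed; a pose out of reach is approached as far as the arm can. A call with a gripper value outside its range is refused whole. The fingers move at their own pace and stop on an object; "squeeze" is the grip in N (left out, the last holds). Time passes only in rows, so rows that repeat a pose let the fingers close. It gives the time, the measured TCP pose, the force and the opening at its end, in the units of the state.
- bot.get_obs(): the state, without advancing time (a new reading comes with each control period).
- bot.camera(name): name is "side" or "top"; returns the picture (420x560x3 uint8, blue, green, red); there is no depth.
- bot.calibration(name): a dict with "intrinsics" (3x3 intrinsics, pixels), "rvec" (rotation vector, rad) and "tvec" (3), from world to camera coordinates, as OpenCV has them. Camera axes: x right, y down, z forward; pixel columns grow to the right and rows downward; lengths in mm; the calibration is good to about 2 mm. A picture is of the moment at which its call begins. calibration takes no time and is no camera call.
- bot.sign_off(): hands the job in, once; it reports no verdict.
The state is a dict: "clock": time; "qpos": joint angles; "qd": joint speeds; "effort": joint torques, N m; "tcp_pos": TCP position; "tcp_rot": TCP orientation; "contact_force": force on the tool from outside, world axes, zero at the start; "wrist_torque": the same for the moment, N m; "opening": finger opening in mm.
Only numpy, scipy, OpenCV 4.12 (cv2) and the standard library are available. Lean on these libraries where they do the work, as an engineer would, in place of code of your own. Each camera call takes 0.05 s, during which the arm holds its last target.

TASK

The steel locating block is stuck in the aluminium nest on the bench, held by the two stiff steel jaws over its round foot: take it by its head and rock it from side to side, towards one jaw and then the other, until the jaws have given way and its foot is free. Then lift it straight up out of the nest and finish while still holding it in the gripper, still and upright, over the nest with its foot just clear of the jaws (about one to four centimetres above them). Leave the other things on the bench where they stand.

Things in the scene. Friction and masses are not known exactly. Their poses are not given: they have to be found in the camera images.
- nest: Aluminium holder fixed to the bench, base 76 (x) x 124 (y) x 8 mm; origin at the centre of its underside, z up; turned up to 0.5 rad. A central pocket (26 mm along y, 34 along x, floor 8 mm above the bench) takes the block's foot. Cheeks at x = +-17 to +-26 mm, 42 mm high, guide two steel jaws that slide along the nest's y; jaw tops 60 mm above the bench.
- block: Loose steel locating block, about 0.3 kg, 30 mm along x, 102 mm high; origin at the centre of its underside, z up, axes parallel to the nest's at the start. From below: round foot (bar of 24 mm diameter along x, axis 12 mm above the origin), web 11 mm thick along y up to 62 mm, head 30 (x) x 24 (y) mm from 62 to 102 mm for gripping.
- block_top (a point): Centre of the block's top face, 102 mm above its origin. Rocking turns the block about the axis of its foot, along x, towards the nest's +y or -y, and the web pushes that jaw's top out: a lean of the block of 0.17 rad moves it about 5.5 mm, 0.19 rad 6.5 mm, 0.215 rad 7.5 mm (its stop); the grip may give a little. It takes about 8 N sideways at the head.
- seat (a point): Where the block's origin lies when seated: middle of the pocket floor, 8 mm above the bench. The foot turns there like a hinge along x with 1 mm of play; the pocket stops it from shifting sideways and the jaws reach over it, so a straight pull of 50 N does not free it.
- jaw_left (a joint): Travel in m of the jaw on the nest's +y side, 0 (inner face 6.5 mm from the middle, reaching 5.5 mm over the foot) to 0.0075 (fully out, +y); stiff (15 N), it stays where it is pushed. Starts at 0 to 0.001. The foot passes when both jaws are about 5.5 mm out or more.
- jaw_right (a joint): The same for the jaw on the -y side of the nest, which moves out to -y. (In the way on the bench, left of the nest: a tall machine, front at about x = 0.42 m, right side at about y = -0.05 m (levers on top to -0.08), about 0.38 m high; swing the arm round in front of it. A wash bottle 245 mm high stands at x = 0.69, y = -0.09 m.)
- weight_large: Bystander: brass-coloured knob weight, 36 mm diameter, 46 mm high; origin at the centre of its underside.
- weight_small: Bystander: grey knob weight, 28 mm diameter, 40 mm high; origin at the centre of its underside.
- loupe: Bystander: black loupe, 40 mm diameter, 40 mm high; origin at the centre of its underside.
- key_block: Bystander: aluminium block with upright hex keys, 36 x 60 x 82 mm; origin at its underside.
- tweezers: Bystander: black tweezers lying flat, 14 x 127 x 10 mm, long along its y; origin at its underside.
There are look-alikes about, which are no part of the job. What is meant by the block is not brown, and is the larger of those in its own colour.

How it is judged:
By the outcome, as a careful person would: the job done as asked, in the order asked, and still so for the second after the job is handed in, while the arm keeps its last pose, push and grip.
It also fails if it takes over 42 s, if anything falls off the work surface, if the arm or the gripper's body presses on something with over 40 N, if the wrist force passes 120 N, or if a joint passes its speed limit or range.

## Working session

There is one attempt and no reset: what is moved stays moved. The work goes in short steps, Python scripts to look and compute and a tool call to move; the robot and the scene stay as the last step left them, time stands still between calls to the robot, and variables do not carry over. Pictures are saved under pics/ and viewed, and the job is handed in when it is done.

Besides the shell and the picture viewer there is one more tool, called after "Call:" as name(argument=value, ...) on one line, values as JSON. step_arm: Moves the arm, as the interface text tells. Its arguments: {"type":"object","properties":{"steps":{"type":"array","items":{"type":"array","items":{"type":"number"}}},"squeeze":{"type":"number"}},"required":["steps"]}

```bash
mkdir -p pics; python3 - <<'E'
from workcell import bot
import cv2
for n in ("side","top"):
    im=bot.camera(n); cv2.imwrite(f"pics/{n}0.png",im)
    c=bot.calibration(n); print(n,c)
print(bot.get_obs())
E
```

```text
side {'intrinsics': array([[477.38888496,   0.        , 270.46321568],
       [  0.        , 477.38888496, 213.66633591],
       [  0.        ,   0.        ,   1.        ]]), 'rvec': array([ 1.98932675, -0.52897529,  0.33076672]), 'tvec': array([-661.61250779,   94.0627078 ,  862.3196251 ])}
top {'intrinsics': array([[512.27241092,   0.        , 273.29508874],
       [  0.        , 512.27241092, 216.37629127],
       [  0.        ,   0.        ,   1.        ]]), 'rvec': array([ 2.16064324, -2.12436607,  0.17449388]), 'tvec': array([-313.49534452,  619.49539499, 1069.76777675])}
{'clock': 0.1, 'qpos': array([-1.16500138e+00,  4.23768416e-01,  1.63060445e+00, -1.93488580e-05,
        1.08861048e+00, -1.90286896e-02]), 'qd': array([ 0.00041778, -0.00073874, -0.00397491,  0.00089345,  0.00012919,
       -0.00085144]), 'effort': array([ 1.60362964e-03, -5.58426440e+01, -2.82444209e+01,  9.68494464e-05,
        2.92696277e-03,  1.70153928e-06]), 'tcp_pos': array([ 257.40791785, -568.9907653 ,  230.62452029]), 'tcp_rot': array([-3.06965244e+00, -6.62031435e-01,  4.46036754e-04]), 'contact_force': array([ 0.14472177,  0.08107053, -0.89595521]), 'wrist_torque': array([-0.01834675,  0.00196189,  0.04143425]), 'opening': 85.44176953010944}
```

View pics/side0.png

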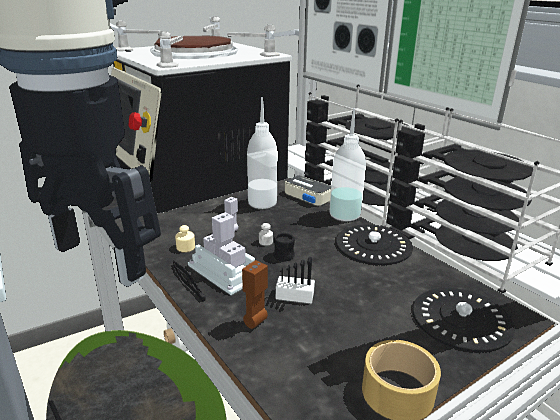

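View pics/top0.png

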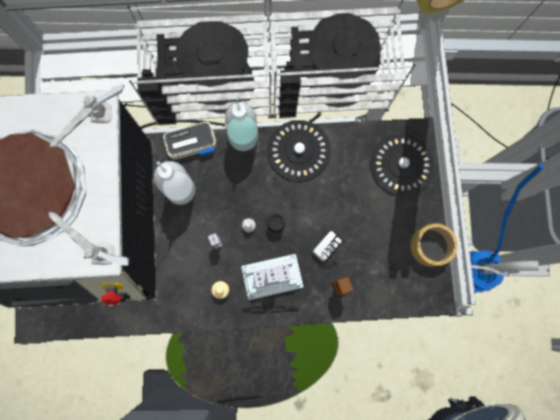

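The candidates for the block are:
- the grey one in the nest, side (223,228), top about (270,275)
- a smaller grey one, side (231,205), top (214,241)
- a brown one, side (255,295), top (343,287)

I choose the larger grey one in the nest and will check it in a close crop.

```bash
python3 - <<'E'
import cv2,numpy as np
a=cv2.imread("pics/side0.png")[185:305,160:280]
b=cv2.imread("pics/top0.png")[245:310,230:310]
a=cv2.resize(a,(480,480),interpolation=cv2.INTER_CUBIC); b=cv2.resize(b,(800,650),interpolation=cv2.INTER_CUBIC)
cv2.imwrite("pics/c_side.png",a); cv2.imwrite("pics/c_top.png",b[:600])
E
```

```text
(no output)
```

View pics/c_side.png

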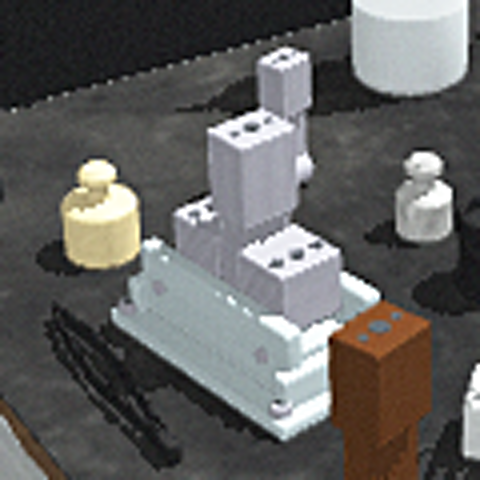

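View pics/c_top.png

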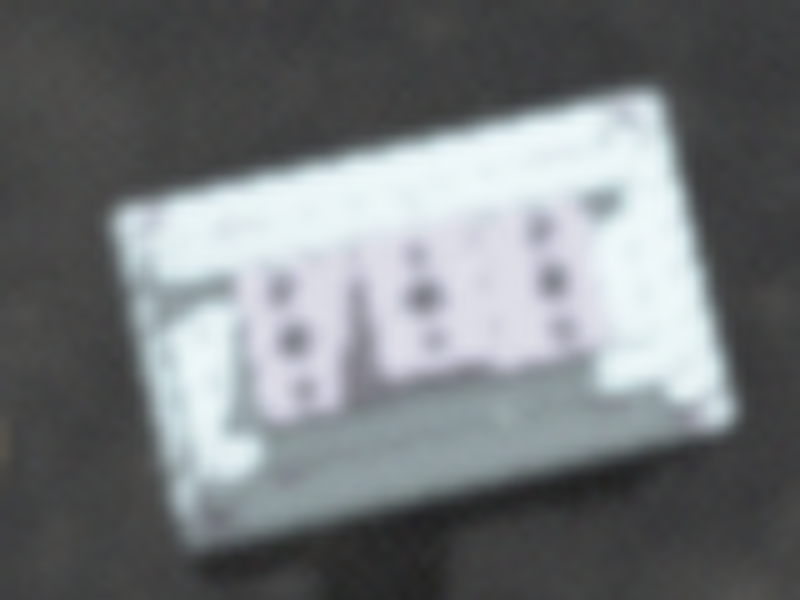

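```bash
cat > h.py <<'E'
import cv2,numpy as np
from workcell import bot
from scipy.spatial.transform import Rotation as R
def ray(n,uv):
    c=bot.calibration(n);K=c["intrinsics"];Rm=cv2.Rodrigues(np.array(c["rvec"],float))[0];t=np.array(c["tvec"]).ravel()
    d=Rm.T@np.linalg.inv(K)@np.array([uv[0],uv[1],1.]);return -Rm.T@t,d/np.linalg.norm(d)
def plane(n,uv,z):
    o,d=ray(n,uv);return o+d*(z-o[2])/d[2]
def tri(a,b):
    o1,d1=ray("side",a);o2,d2=ray("top",b)
    s=np.linalg.lstsq(np.c_[d1,-d2],o2-o1,rcond=None)[0]
    p,q=o1+s[0]*d1,o2+s[1]*d2
    return (p+q)/2,np.linalg.norm(p-q)
def proj(n,p):
    c=bot.calibration(n);return cv2.projectPoints(np.array([p],float),np.array(c["rvec"],float),np.array(c["tvec"],float),c["intrinsics"],None)[0].ravel()
E
python3 - <<'E'
from h import *
T=lambda u,v:(230+(u+.5)/10-.5,245+(v+.5)/10-.5)
S=lambda u,v:(160+(u+.5)/4-.5,185+(v+.5)/4-.5)
print("tri",tri(S(253,127),T(423,297)))
print("z110",plane("top",T(423,297),110),plane("side",S(253,127),110))
P=[plane("top",T(*p),8) for p in [(112,212),(662,88),(738,420),(190,548)]]
for p in P: print(p.round(1))
print("ctr",np.mean(P,0))
for a,b in ((0,1),(3,2)):
    d=P[b]-P[a];print(np.linalg.norm(d),np.arctan2(d[1],d[0]))
for a,b in ((0,3),(1,2)):
    d=P[b]-P[a];print(np.linalg.norm(d),np.arctan2(d[1],d[0]))
# jaw top far: centres of jaw middle holes
J=[plane("top",T(*p),60) for p in [(293,341),(553,282)]];d=J[1]-J[0];print(J,np.arctan2(d[1],d[0]),np.mean(J,0))
o=bot.get_obs();print(R.from_rotvec(o["tcp_rot"]).as_matrix().round(3))
E
```

```text
tri (array([ 496.49931828, -301.81434183,  110.22066824]), np.float64(0.6258037725779322))
z110 [ 496.21954915 -301.69572988  110.        ] [ 496.97094386 -301.51740889  110.        ]
[ 518.4 -232.3    8. ]
[ 548.2 -354.9    8. ]
[ 474.7 -372.5    8. ]
[ 444.7 -251.5    8. ]
ctr [ 496.52358124 -302.79671301    8.        ]
126.13698947107952 -1.3322961331892456
124.64725089556941 -1.3273946284138118
76.20788217704978 -2.8872065758678067
75.58783081064317 -2.9068054632219353
[array([ 488.67371514, -274.42964145,   60.        ]), array([ 502.06483262, -329.49310737,   60.        ])] -1.3322332752505417 [ 495.36927388 -301.96137441   60.        ]
[[ 0.911  0.412 -0.001]
 [ 0.412 -0.911  0.001]
 [ 0.    -0.001 -1.   ]]
```

Call:
step_arm(steps=[[0.041, -0.018, 0.005, 0, 0, 2, 0], [0.09, -0.04, 0.01, 0, 0, 4, 0], [0.14, -0.062, 0.02, 0, 0, 6, 0], [0.19, -0.084, 0.03, 0, 0, 8, 0], [0.24, -0.106, 0.04, 0, 0, 10.6, 0], [0.29, -0.128, 0.05, 0, 0, 10.6, 0], [0.328, -0.145, 0.06, 0, 0, 10.6, 0], [0.328, -0.145, 0.06, 0, 0, 10.6, 0]])

```text
clock: 1.1
tcp_pos: [497.6, -299.6, 170.2]
tcp_rot: [-3.117, -0.382, 0.002]
contact_force: [0.4, -1.0, 0.9]
opening: 85.4
```

```bash
python3 - <<'E'
from h import *
im=bot.camera("side");cv2.imwrite("pics/side1.png",cv2.resize(im[100:310,130:340],(600,600)))
im=bot.camera("top");cv2.imwrite("pics/top1.png",im)
o=bot.get_obs();print(o["tcp_pos"],R.from_rotvec(o["tcp_rot"]).as_matrix().round(4),o["qpos"],o["contact_force"])
E
```

```text
[ 496.53460432 -301.83000278  170.96518078] [[ 9.711e-01  2.387e-01 -9.000e-04]
 [ 2.387e-01 -9.711e-01  3.000e-04]
 [-8.000e-04 -5.000e-04 -1.000e+00]] [-5.66549442e-01  4.35811503e-01  1.77253133e+00 -2.87275297e-04
  9.34152426e-01  7.63393444e-01] [-0.05880735  0.16745047  0.92827399]
```

View pics/side1.png

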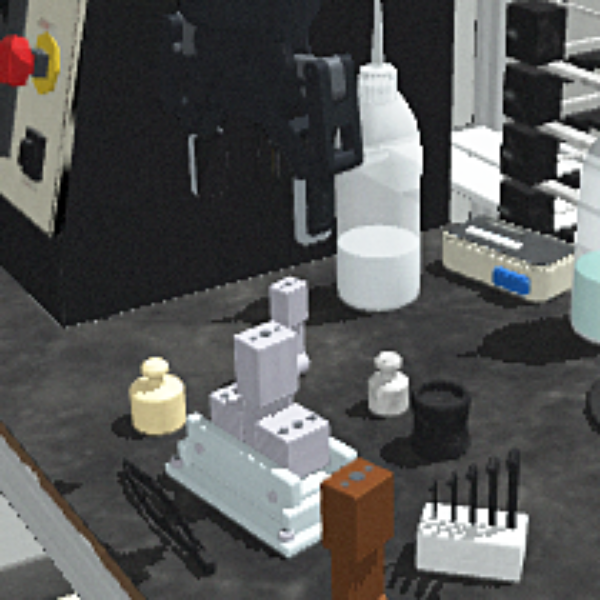

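View pics/top1.png

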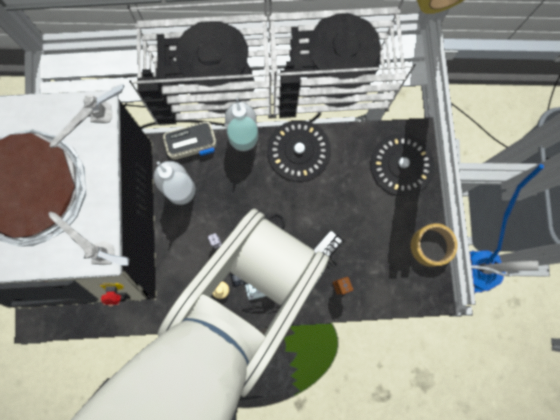

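The fingers straddle the head of the block along the nest's y: the left finger is near crop (190,165), the right near (315,220), and the head near (265,360). The top view of the block is hidden by the arm. I'll descend next.

Call:
step_arm(steps=[[0, 0, 0.03, 0, 0, 0, 0], [0, 0, 0.06, 0, 0, 0, 0], [0, 0, 0.08, 0, 0, 0, 0], [0, 0, 0.095, 0, 0, 0, 0], [0, 0, 0.095, 0, 0, 0, 0], [0, 0, 0.095, 0, 0, 0, 0.3]], squeeze=70)

```text
clock: 1.95
tcp_pos: [497.0, -302.8, 77.0]
tcp_rot: [3.118, 0.375, 0.001]
contact_force: [-0.1, -0.1, 0.3]
opening: 69.8
```

```bash
python3 - <<'E'
from h import *
im=bot.camera("side");cv2.imwrite("pics/side2.png",cv2.resize(im[140:300,150:310],(600,600)))
o=bot.get_obs();print(o["tcp_pos"],o["opening"],o["contact_force"])
E
```

```text
[ 497.1572653  -302.70826049   77.22863258] 62.88978746449686 [ 0.192978    0.21529003 -0.69006876]
```

View pics/side2.png

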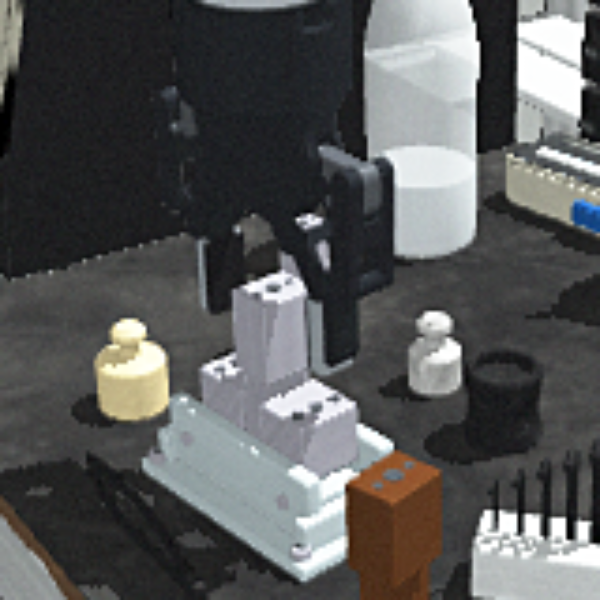

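```bash
python3 - <<'E'
from h import *
o=bot.get_obs();M=R.from_rotvec(o["tcp_rot"]).as_matrix();t=o["tcp_pos"]
f=lambda p:((proj("side",p)-[150,140])*3.75).round(0)
for y in (32,46,-32,-46):
  for x in (-11,11): print(x,y,f(t+M@[x,y,-4]))
c=np.array([496.5,-302,110]);nx=np.array([.971,.238,0]);ny=np.array([-.238,.971,0])
for x,y in ((-15,-12),(15,-12),(15,12),(-15,12)): print("head",f(c+nx*x+ny*y))
E
```

```text
-11 32 [303. 378.]
11 32 [342. 361.]
-11 46 [324. 390.]
11 46 [362. 372.]
-11 -32 [215. 327.]
11 -32 [253. 312.]
-11 -46 [197. 317.]
11 -46 [235. 301.]
head [263. 307.]
head [316. 286.]
head [282. 268.]
head [230. 289.]
```

Call:
step_arm(steps=[[0, 0, 0.002, 0, 0, 0, 0.5], [0, 0, 0.002, 0, 0, 0, 1], [0, 0, 0.002, 0, 0, 0, 1], [0, 0, 0.002, 0, 0, 0, 1], [0, 0, 0.002, 0, 0, 0, 1], [0, 0, 0.002, 0, 0, 0, 1]], squeeze=90)

```text
clock: 2.75
tcp_pos: [496.9, -302.2, 74.8]
tcp_rot: [3.119, 0.376, 0.001]
contact_force: [-0.9, 0.7, 5.8]
opening: 23.0
```

```bash
python3 - <<'E'
from h import *
im=bot.camera("side");cv2.imwrite("pics/side3.png",cv2.resize(im[140:300,150:310],(600,600)))
o=bot.get_obs();print(o["tcp_pos"],o["tcp_rot"],o["opening"],o["contact_force"],o["wrist_torque"])
E
```

```text
[ 496.92390882 -302.17967835   74.78849732] [3.11872374e+00 3.75908245e-01 6.57733524e-04] 22.81011275248167 [-1.319656    0.28393103  5.52681239] [ 0.11662061  0.25880633 -0.00184916]
```

View pics/side3.png

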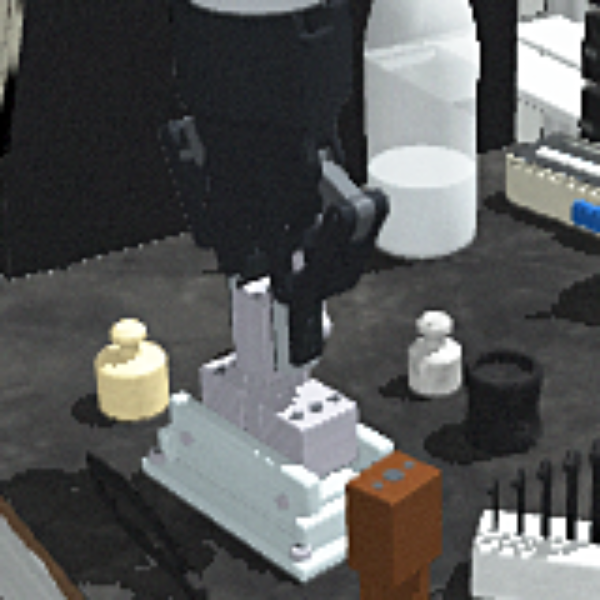

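Gripped at 22.8 mm with the head between the pads. Next I'll rock towards −y (tool +y) about the foot axis, 55 mm below the TCP.

Call:
step_arm(steps=[[0, 0.0015, 0, 1.5, 0, 0, 1], [0, 0.0029, 0.0001, 3, 0, 0, 1], [0, 0.0043, 0.0002, 4.5, 0, 0, 1], [0, 0.0057, 0.0003, 6, 0, 0, 1], [0, 0.0072, 0.0005, 7.5, 0, 0, 1], [0, 0.0086, 0.0007, 9, 0, 0, 1], [0, 0.01, 0.0009, 10.5, 0, 0, 1], [0, 0.0109, 0.0011, 11.5, 0, 0, 1]])

```text
clock: 3.8
tcp_pos: [499.3, -311.9, 73.7]
tcp_rot: [-2.918, -0.351, 0.036]
contact_force: [-1.9, 5.9, 7.5]
opening: 23.2
```

```bash
cat >> h.py <<'E'
def rep(name=None):
    if name:
        im=bot.camera("side");cv2.imwrite(f"pics/{name}.png",cv2.resize(im[170:290,165:285],(600,600),interpolation=cv2.INTER_CUBIC))
    o=bot.get_obs();M=R.from_rotvec(o["tcp_rot"]).as_matrix()
    ny=np.array([-.238,.971,0]);nx=np.array([.971,.238,0])
    print(o["clock"],o["tcp_pos"].round(2),"op",round(o["opening"],2),"F",o["contact_force"].round(1),"T",o["wrist_torque"].round(2))
    print("lean to +y",np.arcsin(-M[:,2]@ny),"to +x",np.arcsin(-M[:,2]@nx),"pivot",(o["tcp_pos"]+M@[0,0,54.8]).round(2))
E
python3 - <<'E'
from h import *
rep("side4")
E
```

```text
3.85 [ 499.3  -312.02   73.66] op 22.72 F [-0.8  5.4  9.8] T [ 0.96  0.16 -0.03]
lean to +y -0.20476077753177457 to +x -0.000435199936681694 pivot [ 496.67 -301.19   20.01]
```

View pics/side4.png

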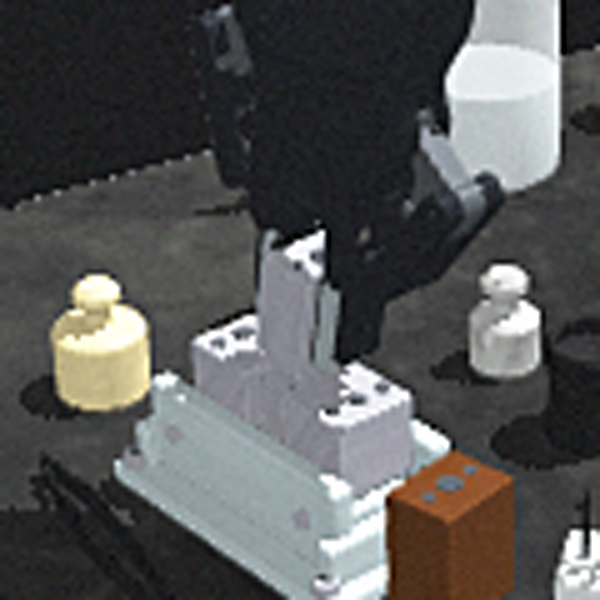

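Call:
step_arm(steps=[[0, 0.0005, 0, 0.5, 0, 0, 1], [0, 0.001, 0, 1.0, 0, 0, 1], [0, 0.001, 0, 1.0, 0, 0, 1]])

```text
clock: 4.22
tcp_pos: [499.5, -312.8, 73.5]
tcp_rot: [-2.901, -0.349, 0.038]
contact_force: [0.1, 5.1, 8.9]
opening: 23.0
```

```bash
python3 - <<'E'
from h import *
rep("side5")
E
```

```text
4.275 [ 499.5  -312.79   73.51] op 23.56 F [-1.7  3.6  8. ] T [ 0.69  0.16 -0.03]
lean to +y -0.22076936632269467 to +x -0.00035665489731663607 pivot [ 496.66 -301.13   20.04]
```

```bash
python3 - <<'E'
from h import *
a=cv2.imread("pics/side0.png")[225:290,190:270];b=cv2.imread("pics/side5.png")
b=b[275:600,125:525]
a=cv2.resize(a,(400,325),interpolation=cv2.INTER_CUBIC)
cv2.imwrite("pics/cmp.png",np.hstack([a,b]))
c=np.array([496.5,-302,60]);nx=np.array([.971,.238,0]);ny=np.array([-.238,.971,0])
f=lambda p:((proj("side",p)-[190,225]+.5)*5).round(1)
for y in (0,-10,-40,-47.5): print(y,f(c+ny*y))
E
```

```text
0 [172.1  88.9]
-10 [190.4  99.7]
-40 [247.2 133.1]
-47.5 [261.9 141.7]
```

View pics/cmp.png

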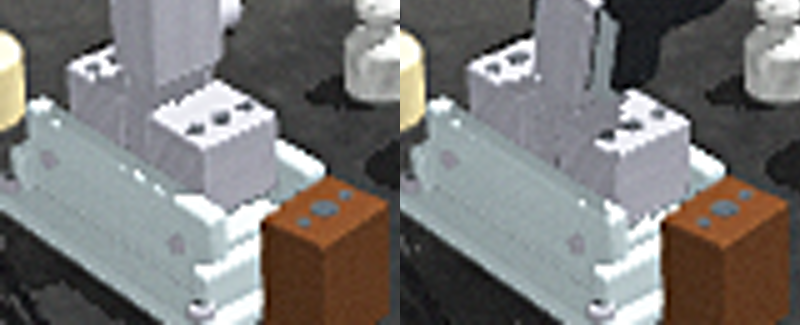

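The right jaw's end edge moved about 14 px, from x=276 to x=290 in the crop, which is roughly 7 mm out. Next I'll rock towards +y.

Call:
step_arm(steps=[[0, -0.0048, 0.0002, -5, 0, 0, 1], [0, -0.0086, 0.0007, -9, 0, 0, 1], [0, -0.0119, 0.0013, -12.5, 0, 0, 1], [0, -0.0151, 0.0021, -16, 0, 0, 1], [0, -0.0178, 0.003, -19, 0, 0, 1], [0, -0.0201, 0.0038, -21.5, 0, 0, 1], [0, -0.0214, 0.0044, -23, 0, 0, 1], [0, -0.0227, 0.0049, -24.5, 0, 0, 1]])

```text
clock: 5.28
tcp_pos: [494.8, -292.1, 73.8]
tcp_rot: [2.91, 0.35, 0.039]
contact_force: [-0.1, -5.3, 4.8]
opening: 23.1
```

```bash
python3 - <<'E'
from h import *
rep("side6")
a=cv2.imread("pics/side5.png")[150:600,125:525];b=cv2.imread("pics/side6.png")[150:600,125:525]
cv2.imwrite("pics/cmp2.png",np.hstack([a,b]))
E
```

```text
5.325 [ 494.79 -291.92   73.73] op 22.68 F [ 0.7 -6.2  3. ] T [-1.08  0.09 -0.09]
lean to +y 0.21269601787663744 to +x -0.0011280831278573267 pivot [ 497.61 -303.14   20.17]
```

View pics/cmp2.png

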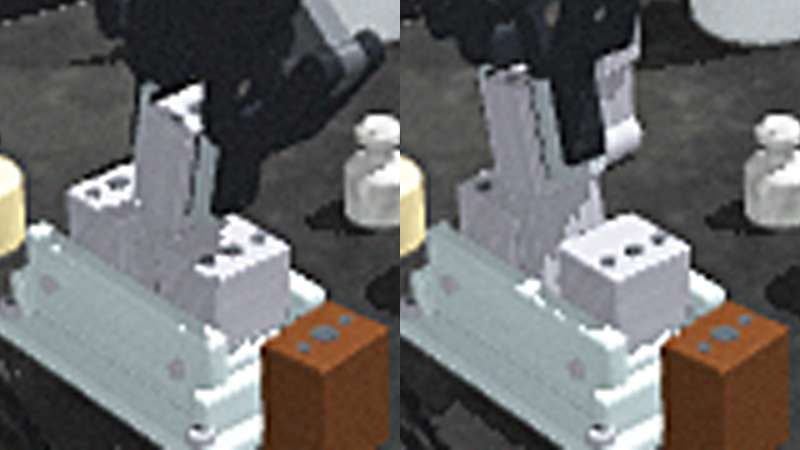

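The left jaw's outer edge moved from x=67 to x=57 in the crop, about 5 mm or more. I'll lean a little further.

Call:
step_arm(steps=[[0, -0.0005, 0, -0.5, 0, 0, 1], [0, -0.001, 0, -1.0, 0, 0, 1], [0, -0.0014, 0, -1.5, 0, 0, 1], [0, -0.0014, 0, -1.5, 0, 0, 1]])

```text
clock: 5.82
tcp_pos: [494.5, -290.7, 73.5]
tcp_rot: [2.885, 0.347, 0.043]
contact_force: [-0.8, -5.5, 4.4]
opening: 23.1
```

```bash
python3 - <<'E'
from h import *
rep("side7")
a=cv2.imread("pics/side0.png");a=cv2.resize(a[170:290,165:285],(600,600),interpolation=cv2.INTER_CUBIC)
b=cv2.imread("pics/side7.png")
cv2.imwrite("pics/cmp3.png",np.hstack([a[150:600,125:525],b[150:600,125:525]]))
# edge profile along nest y on jaw ends: left jaw outer edge, right jaw outer edge
c=np.array([496.5,-302,50]);nx=np.array([.971,.238,0]);ny=np.array([-.238,.971,0])
f=lambda p:((proj("side",p)-[165,170]+.5)*5).round(1)
for y in (40,47.5,-40,-47.5):print(y,f(c+ny*y))
E
```

```text
5.875 [ 494.49 -290.77   73.47] op 23.38 F [-0.1 -6.3  4.8] T [-0.63  0.06 -0.06]
lean to +y 0.23702326605863286 to +x -0.0009374885402007746 pivot [ 497.6  -303.26   20.2 ]
40 [227.9 346.7]
47.5 [215.2 339.1]
-40 [373.  433.5]
-47.5 [387.5 442.2]
```

View pics/cmp3.png

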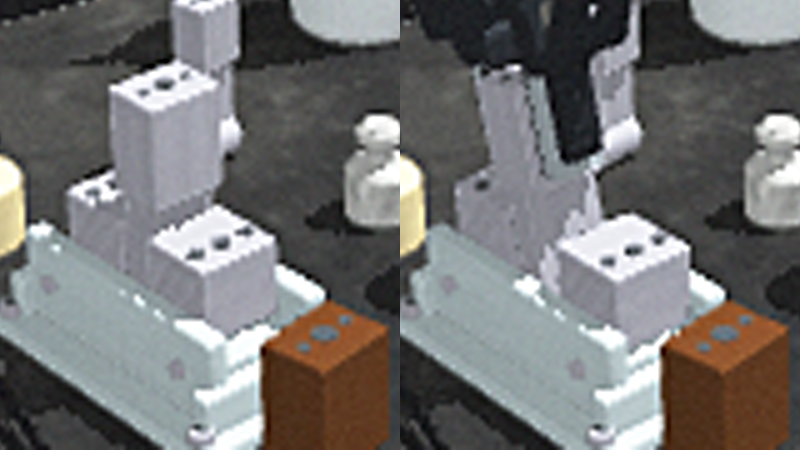

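Both jaws are now about 7 mm out: the left edge went from 467 to 455 and the right edge from 676 to 690. Next I'll return to upright and then lift gently.

Call:
step_arm(steps=[[0, 0.0035, 0.0002, 4, 0, 0, 1], [0, 0.007, 0.0006, 8, 0, 0, 1], [0, 0.01, 0.0011, 11, 0, 0, 1], [0, 0.0118, 0.0015, 13.6, 0, 0, 1], [0, 0.0118, 0.0015, 13.6, 0, 0, 1]])

```text
clock: 6.5
tcp_pos: [497.7, -302.7, 74.8]
tcp_rot: [-3.119, -0.373, -0.003]
contact_force: [1.4, -2.3, 7.1]
opening: 23.1
```

```bash
python3 - <<'E'
from h import *
rep("side8")
E
```

```text
6.55 [ 497.73 -302.52   74.81] op 23.15 F [ 1.4 -2.8  5.5] T [-0.72 -0.41  0.03]
lean to +y 0.0009185434928527242 to +x -0.0022474725474599198 pivot [ 497.87 -302.54   20.01]
```

View pics/side8.png

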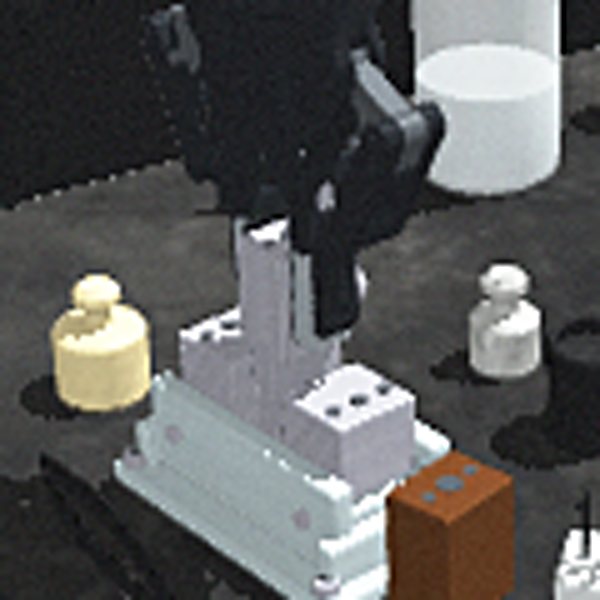

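Call:
step_arm(steps=[[0, 0, -0.003, 0, 0, 0, 1], [0, 0, -0.006, 0, 0, 0, 1], [0, 0, -0.009, 0, 0, 0, 1], [0, 0, -0.012, 0, 0, 0, 1]])

```text
clock: 7.05
tcp_pos: [496.1, -300.9, 86.1]
tcp_rot: [-3.117, -0.375, 0.001]
contact_force: [1.1, -0.6, -2.4]
opening: 22.7
```

```bash
python3 - <<'E'
from h import *
rep("side9")
E
```

```text
7.1 [ 496.22 -300.82   86.5 ] op 22.95 F [-0.1 -1.2 -1.3] T [-0.2   0.06  0.05]
lean to +y -0.0027322640087448303 to +x 0.0004274193957619915 pivot [ 496.16 -300.68   31.7 ]
```

View pics/side9.png

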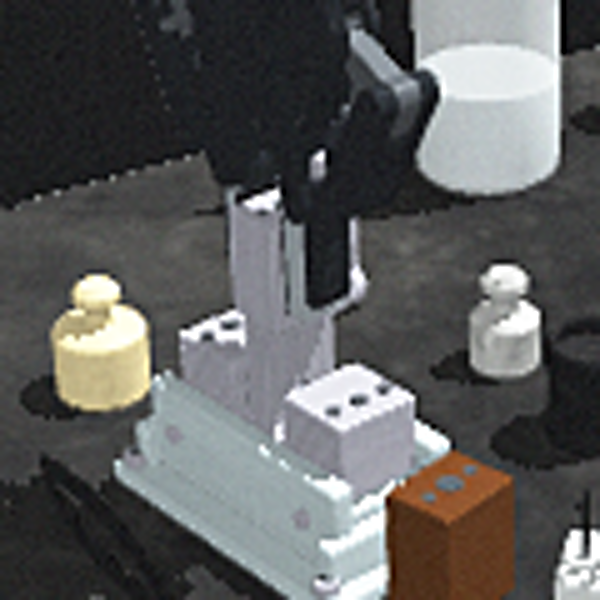

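The block rises with the gripper, and the load is only about its own weight. I'll continue the lift.

Call:
step_arm(steps=[[0, 0.0005, -0.006, 0, 0, 0, 1], [0, 0.001, -0.014, 0, 0, 0, 1], [0, 0.001, -0.024, 0, 0, 0, 1], [0, 0.001, -0.036, 0, 0, 0, 1], [0, 0.001, -0.048, 0, 0, 0, 1], [0, 0.001, -0.058, 0, 0, 0, 1], [0, 0.001, -0.063, 0, 0, 0, 1], [0, 0.001, -0.064, 0, 0, 0, 1]])

```text
clock: 8.1
tcp_pos: [496.8, -302.4, 150.5]
tcp_rot: [-3.118, -0.376, -0.0]
contact_force: [0.9, -0.0, -1.7]
opening: 22.9
```

```bash
python3 - <<'E'
from h import *
rep()
im=bot.camera("side");cv2.imwrite("pics/side10.png",cv2.resize(im[150:290,160:300],(700,700),interpolation=cv2.INTER_CUBIC)[:600])
E
```

```text
8.1 [ 496.84 -302.42  150.5 ] op 22.93 F [ 0.9 -0.  -1.7] T [-0.    0.01  0.02]
lean to +y -0.0014225176578380333 to +x -0.0003064124938146979 pivot [ 496.83 -302.34   95.7 ]
```

View pics/side10.png

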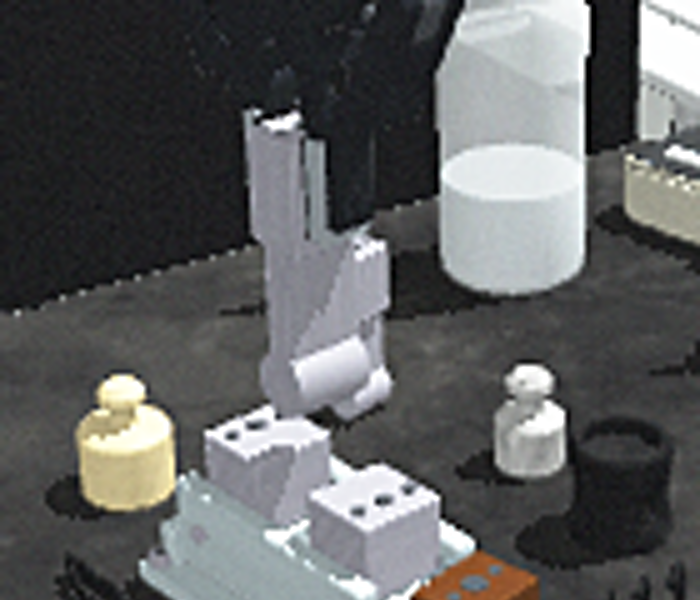

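```bash
python3 - <<'E'
from h import *
c=np.array([496.6,-302.2,0]);nx=np.array([.971,.238,0]);ny=np.array([-.238,.971,0])
f=lambda x,y,z:(((proj("side",c+nx*x+ny*y+np.array([0,0,z+83.7]))-[160,150]+.5)*5)).round(0)
print("head -x corners top/bottom",f(-15,12,102),f(-15,12,62),f(-15,-12,102),f(-15,-12,62))
print("web -x left",f(-15,5.5,60),f(-15,5.5,22)," foot end ctr",f(-15,0,12),"foot left/right/bottom",f(-15,12,12),f(-15,-12,12),f(-15,0,0),"other end",f(15,-12,12),f(15,0,0))
for lean in (.03,.06): 
  s=lambda y,z:(y*np.cos(lean)+(z-88)*np.sin(lean),88+(z-88)*np.cos(lean)-y*np.sin(lean))
  print(lean,[f(-15,*s(*q)) for q in((12,102),(12,62),(0,12),(12,12))])
E
```

```text
head -x corners top/bottom [247. 128.] [254. 241.] [294. 149.] [299. 264.]
web -x left [266. 253.] [272. 355.]  foot end ctr [283. 388.] foot left/right/bottom [261. 375.] [306. 400.] [285. 419.] other end [375. 371.] [354. 390.]
0.03 [array([246., 129.]), array([255., 243.]), array([288., 390.]), array([266., 378.])]
0.06 [array([246., 129.]), array([257., 244.]), array([292., 392.]), array([270., 381.])]
```

The upright prediction matches the picture (foot left edge 260 against 261 predicted, bottom about 418 against 419), so the lean is about 0. The foot is about 24 mm above the jaws. I'll let it settle, check once more and hand in.

Call:
step_arm(steps=[[0, 0, 0, 0, 0, 0, 1], [0, 0, 0, 0, 0, 0, 1], [0, 0, 0, 0, 0, 0, 1], [0, 0, 0, 0, 0, 0, 1]])

```text
clock: 8.65
tcp_pos: [496.7, -302.4, 150.1]
tcp_rot: [-3.117, -0.375, 0.001]
contact_force: [0.2, 0.3, -2.5]
opening: 22.9
```

```bash
python3 - <<'E'
from h import *
rep(); print(abs(bot.get_obs()["qd"]).max())
im=bot.camera("side");a=cv2.imread("pics/side0.png")
cv2.imwrite("pics/side11.png",im)
print(bot.sign_off())
E
```

```text
8.65 [ 496.71 -302.36  150.05] op 22.89 F [ 0.2  0.3 -2.5] T [-0.02 -0.05  0.01]
lean to +y -0.0019214492545757327 to +x 0.00012094943537687413 pivot [ 496.68 -302.26   95.25]
0.0010349609273240514
the job is handed in; nothing more can be done
None
```

View pics/side11.png

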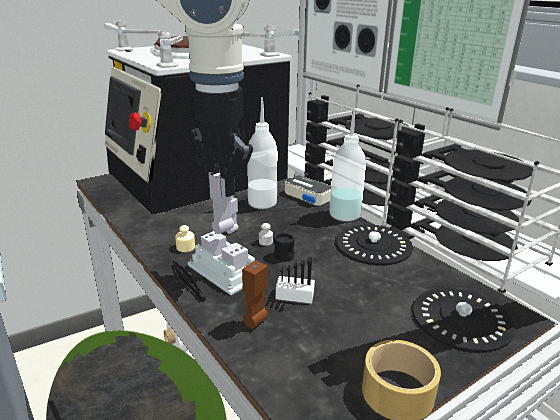

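The block is out of the nest, held upright and still in the gripper, with its foot about 23 mm above the jaw tops. The job was handed in at about 8.7 s.

- **What I did:** I gripped the larger grey block by its head and rocked it towards −y, then +y, with the gripper leaning about 0.22 and 0.24 rad. I then brought it back upright and lifted it straight up about 75 mm.
- **Jaws:** From the side picture, both jaws had moved about 7 mm out. This is a pixel estimate, good to about 1 mm. The block came free without a hard pull.
- **Last checks:** The gripper's lean was 0.002 rad, the load about 2.5 N against roughly 3 N for a 0.3 kg block, and the joints were practically still. The block's outline matched an upright one to within a few pixels.
- **Bystanders:** In the last side picture they stand where they were. The arm hid the top view from the approach on, so I did not check them from above at the end.

No check failed or disagreed.

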